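Seat the turntable plate on its key pin

ROBOT

A 6-joint arm with a two-finger parallel gripper is mounted at the origin on the work surface. World frame = base frame: x ahead of the robot, y to its left, z up, the work surface at z = 0. Lengths are in m, angles in rad, forces in N, time in s.
With the tool pointing down it reaches from about 0.3 to 0.825 m from the base axis. Payload 5.4 kg.
Tool frame: the origin (TCP) lies at the very end of the fingers, on their centre line; the grasp point (between the pads) lies 19 mm behind it; z points along the fingers, x is the direction in which the jaws open and shut, and the axes are right-handed (so a half turn about z gives the same grasp; the last joint's range is limited). The gripper opens to 92 mm and grips with 3 to 60 N. Pads are 20 mm wide; open, the fingers measure 128 mm over their backs; the gripper's body (75 mm by 189 mm) begins 69 mm behind the grasp point.
Start: joints at [0.98, 0.158, 1.597, -0, 1.386, -0.21], TCP at [0.214, 0.534, 0.215] pointing down, gripper open.
Joint ranges: [-2.91, 2.91], [-0.94, 2.29], [0.18, 2.7], [-1.29, 4.43], [0.17, 2.64], [-3, 3]. Speed limits (rad/s): [2.57, 2.57, 3.14, 3.14, 3.14, 3.14].

INTERFACE

Orientations are given as a rotation vector (axis times angle).
In Python, from workcell import bot gives the robot as it stands. Calls block until the motion is done:
- bot.goto(position, orientation): joint-space move of the TCP to a pose.
- bot.line_to(position, rot=None, max_speed=0.15): straight line of the TCP; rot=None keeps the orientation; max_speed is the mean speed in m/s.
- bot.set_joints(angles): joint-space move.
- bot.set_gripper(opening, newtons=None): opening from 0.0 (shut) to 1.0 (fully open); newtons is the grip in N (None keeps the last); returns when the fingers have stopped.
- bot.hold(seconds).
- bot.inverse_kinematics(position, orientation): joint angles nearest the present ones, or None.
- bot.read_camera(name): name is "side" or "top" or "wrist"; returns a dict with "pixels" (384x512x3 uint8, blue, green, red), "fx", "fy", "cx", "cy" (pixels), "R" (3x3) and "t" (3): a world point X has camera coordinates R X + t. Camera axes: x right, y down, z forward; pixel columns grow to the right and rows downward; lengths in m; the calibration is good to about 2 mm. A picture is of the moment at which its call begins. There is no depth.
A pose or a line that the arm cannot do raises bot.MotionError and nothing moves.
- bot.job_done(): hands the job in, once; it reports no verdict.
Readings, each from a call of its own:
- bot.current_clock(): time.
- bot.current_joints(): joint angles.
- bot.current_joint_vel(): joint speeds.
- bot.current_effort(): joint torques, N m.
- bot.current_ee_pos(): TCP position.
- bot.current_tool_rot(): TCP orientation.
- bot.current_contact_force(): force on the tool from outside, world axes, zero at the start.
- bot.current_ft_torque(): the same for the moment, N m.
- bot.current_opening(): opening from 0.0 (shut) to 1.0 (fully open).
Only numpy, scipy, OpenCV 4.12 (cv2) and the standard library are available. Lean on these libraries where they do the work, as an engineer would, in place of code of your own. Each camera call takes 0.05 s, during which the arm holds its last target. There are 200 camera calls.

TASK

Fit the top plate of the cake turntable: with the fingertips, push its fins to turn the plate until the notch in its rim stands over the key pin on the base, then press the middle of the plate down until it is fully home, level, with the pin in the notch, and take the hand away. Only push and press: do not pinch, lift or tip the plate, and leave the jar, mug, piping nozzle and spatula where they are.

Things in the scene. Friction and masses are not known exactly. Their poses are not given: they have to be found in the camera images.
- turntable: The turntable's base, fixed to the work surface: a black round foot 236 mm across and 10 mm high with a grey drum and a centre socket on it. Origin on its axis at the work surface, z up; its +x axis points from the centre to the key pin. It stands at a different place and yaw each time.
- key (a point): Top of the key pin: an upright steel key on the base, 12 mm wide, reaching radially from 79 to 118 mm from the axis, with a rounded top 49 mm above the work surface. The point is on its top, 90 mm from the axis. Its outer end shows beyond the plate's rim from above, standing on the foot.
- plate: Loose aluminium top plate, about 0.5 kg: a disc 200 mm across, 8 mm thick. Origin at the centre of the disc's underside, z up, +x towards its notch. A 28 mm stub under its centre sits in the base's socket (1.5 mm play), so it turns either way about the base's axis. It starts level, underside 52 mm up, 3 mm clear of the pin's top, at least 0.6 rad from the pin, and stays where it is left.
- notch (a point): Middle of the plate's only notch, on the disc's top surface, 90 mm from the plate's axis. The notch is open at the rim, with radial sides: 19 mm wide at its bottom (77 mm from the axis), 24 mm at the rim; the plate may be about 0.04 rad off the pin and still go down.
- fin_left (a point): One of three equal upright fins on the plate, set radially at +60, 180 and -60 degrees from the notch (counted anticlockwise from above): each 8 mm thick, 18 mm high above the disc's top, reaching from 55 to 85 mm from the axis. Pushing a fin sideways turns the plate, against about 1 to 2 N. This point: middle of the top edge of the +60 degree fin, 70 mm from the axis.
- fin_back (a point): The same point on the fin at 180 degrees, opposite the notch.
- fin_right (a point): The same point on the fin at -60 degrees.
- boss (a point): Centre of the flat top of the low round boss (88 mm across, 5 mm high) in the middle of the plate, 13 mm above the disc's underside: the place to press. The collar below gives way to a push of about 6 to 9 N and stays down. With the notch over the pin the plate sinks 12 mm, to an underside about 40 mm above the work surface (fully home); otherwise it stops on the pin after 3 mm.
- jar: Bystander: a glass jar with a metal lid, 66 mm across, 100 mm high, standing to the robot's left of the turntable. Origin under its centre.
- mug: Bystander: a white mug, 80 mm across, 90 mm high, standing to the robot's right of the turntable. Origin under its centre.
- nozzle: Bystander: a steel piping nozzle, a cone 34 mm across and 48 mm high, standing to the robot's left of the turntable beyond the jar. Origin under its centre.
- spatula: Bystander: a spatula lying flat, roughly across, on the far side of the turntable. Origin near its middle.
Not all that is in view belongs to the job. Of the things that look like the plate, the smaller one is meant. Several things have the shape of the turntable; the one meant has the colours described above.

How it is judged:
By the outcome, as a careful person would: the job done as asked, in the order asked, and still so for the second after the job is handed in, with the robot touching nothing.
It also fails if it takes over 54 s, if anything falls off the work surface, if the arm or the gripper's body presses on something with over 40 N, if the wrist force passes 120 N, or if a joint passes its speed limit or range.

## Working session

There is one attempt and no reset: what is moved stays moved. The work goes in short steps, each a Python script; the robot and the scene stay as the last script left them, time stands still between calls to the robot, and variables do not carry over. Pictures are saved under pics/ and viewed, on a budget of 10 in all, crops included, one or two more only if the job needs it, and the job is handed in when it is done.

```bash
ls; mkdir -p pics; python3 - <<'E'
from workcell import bot
import cv2,numpy as np,pickle
d={n:bot.read_camera(n) for n in("top","side")}
pickle.dump(d,open("first.pkl","wb"))
for n in d:
    cv2.imwrite(f"pics/{n}0.png",d[n]["pixels"]); c=d[n]; print(n,c["fx"],c["cx"],c["cy"],-c["R"].T@c["t"],c["R"][2])
print(bot.current_clock(),bot.current_tool_rot())
E
```

```text
pics
top 394.52951370074294 257.05139857399564 189.95371380981692 [0.35245403 0.00667806 1.28350759] [ 0.13109301  0.00849426 -0.99133368]
side 411.2350088468596 271.9768781679111 184.9049306305206 [0.37058971 0.8230085  0.76168927] [ 0.12908858 -0.76391556 -0.632273  ]
0.1 [ 2.60119962e+00  1.76048839e+00 -2.40624612e-03]
```

View pics/top0.png

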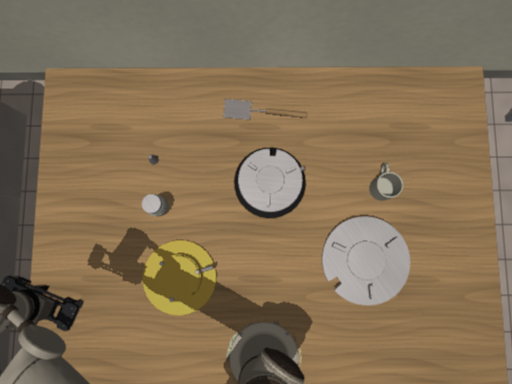

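View pics/side0.png

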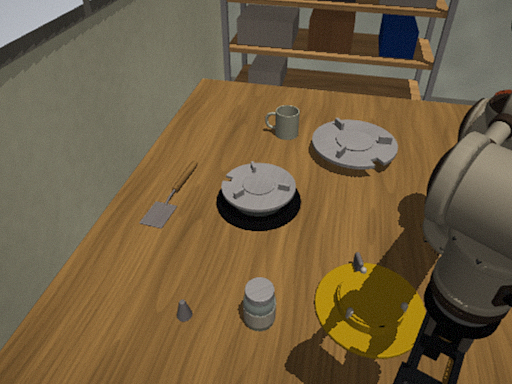

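The top view shows the black-footed turntable at about (270,182), with the notch at about (273,152). Next I'll zoom in to find the pin.

```bash
python3 - <<'E'
import cv2,numpy as np,pickle
d=pickle.load(open("first.pkl","rb"))
a=d["top"]["pixels"][138:226,225:315]; b=d["side"]["pixels"][145:235,210:310]
z=lambda i:cv2.resize(i,(400,400),interpolation=cv2.INTER_CUBIC)
cv2.imwrite("pics/z.png",np.hstack([z(a),z(b)]))
E
```

```text
(no output)
```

View pics/z.png

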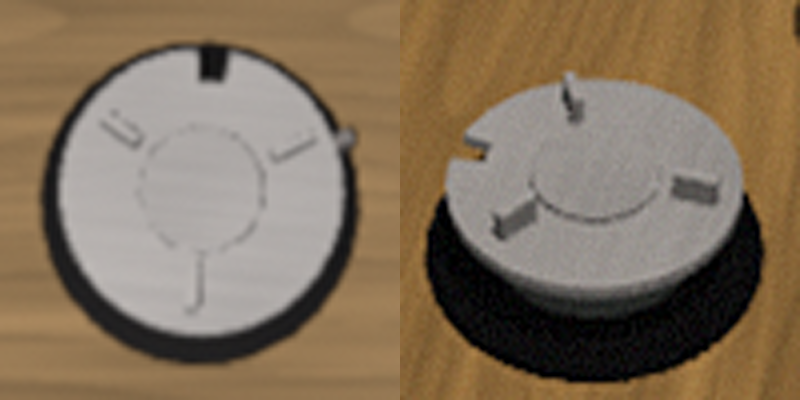

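```bash
cat > h.py <<'E'
from workcell import bot
import cv2,numpy as np
from scipy.spatial.transform import Rotation as Ro
def ray(c,uv,z):
    uv=np.atleast_2d(uv).astype(float)
    d=np.c_[(uv[:,0]-c["cx"])/c["fx"],(uv[:,1]-c["cy"])/c["fy"],np.ones(len(uv))]@c["R"]
    o=-c["R"].T@c["t"]; return o+d*((z-o[2])/d[:,2])[:,None]
def proj(c,X):
    p=np.atleast_2d(X)@c["R"].T+c["t"]; return np.c_[c["fx"]*p[:,0]/p[:,2]+c["cx"],c["fy"]*p[:,1]/p[:,2]+c["cy"]]
def down(a): # tool down, tool x at world angle a
    x=np.array([np.cos(a),np.sin(a),0]);z=np.array([0,0,-1.]);return Ro.from_matrix(np.c_[x,np.cross(z,x),z]).as_rotvec()
E
python3 - <<'E'
from h import *
import pickle
d=pickle.load(open("first.pkl","rb"));c=d["top"]
print(ray(c,[[270.2,180],[272.8,152]],.06),ray(c,[303,168.4],.049))
R=Ro.from_rotvec(bot.current_tool_rot()).as_matrix(); w=bot.read_camera("wrist")
print("cam in tool",R.T@(-w["R"].T@w["t"]-bot.current_ee_pos()),"R",(w["R"]@R).round(2),w["fx"])
C=ray(c,[270.2,180],.06)[0]
for a in np.arange(-3,3.2,.5):
    q=bot.inverse_kinematics([C[0]-.06,C[1],.36],down(a)); print(a,None if q is None else np.round(q,2))
E
```

```text
[[ 0.54564317 -0.02414627  0.06      ]
 [ 0.63537812 -0.0329094   0.06      ]] [[ 0.5843629 -0.128792   0.049    ]]
cam in tool [ 1.68456087e-04 -7.32019291e-02 -1.69067863e-01] R [[ 1.   -0.   -0.  ]
 [ 0.    0.97 -0.26]
 [ 0.    0.26  0.97]] 295.72701662880814
-3.0 [-0.3  -0.13  1.61  0.    1.67  2.7 ]
-2.5 [-0.3  -0.13  1.61 -0.    1.67  2.2 ]
-2.0 [-0.3  -0.13  1.61 -0.    1.67  1.7 ]
-1.5 [-0.3  -0.13  1.61 -0.    1.67  1.2 ]
-1.0 [-0.3  -0.13  1.61 -0.    1.67  0.7 ]
-0.5 [-0.3  -0.13  1.61 -0.    1.67  0.2 ]
0.0 [-0.3  -0.13  1.61 -0.    1.67 -0.3 ]
0.5 [-0.3  -0.13  1.61 -0.    1.67 -0.8 ]
1.0 [-0.3  -0.13  1.61 -0.    1.67 -1.3 ]
1.5 [-0.3  -0.13  1.61 -0.    1.67 -1.8 ]
2.0 [-0.3  -0.13  1.61 -0.    1.67 -2.3 ]
2.5 [-0.3  -0.13  1.61 -0.    1.67 -2.8 ]
3.0 [-0.3  -0.13  1.61 -0.    1.67  2.98]
```

```bash
cat > see.py <<'E'
from h import *
def look(name,C,view=True,a=-1.57):
    bot.goto([C[0]-.1,C[1],.29],down(a)); bot.hold(.2)
    w=bot.read_camera("wrist"); 
    import pickle; pickle.dump(w,open(name+".pkl","wb")); cv2.imwrite(f"pics/{name}.png",cv2.resize(w["pixels"],(800,600)))
    return w
E
python3 - <<'E'
from see import *
bot.set_gripper(0.0)
look("w1",[.5456,-.024]); print(bot.current_clock(),bot.current_ee_pos())
E
```

```text
3.9333 [ 0.44563092 -0.0236354   0.2899397 ]
```

View pics/w1.png

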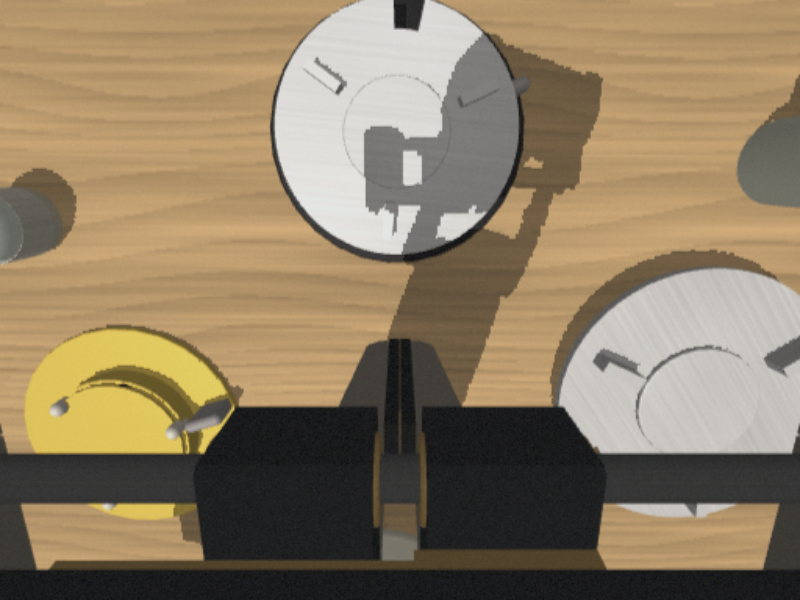

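```bash
cat >> see.py <<'E'
from scipy.optimize import least_squares
ang=lambda v:np.arctan2(v[...,1],v[...,0])
def measure(w,C0,ztop=.06,zkey=.049):
    im=w["pixels"]; hsv=cv2.cvtColor(im,cv2.COLOR_BGR2HSV)
    vv,uu=np.mgrid[:384,:512]; P=ray(w,np.c_[uu.ravel(),vv.ravel()],ztop)[:,:2].reshape(384,512,2)
    near=np.linalg.norm(P-C0,axis=2)<.135
    m=((hsv[...,1]<45)&(hsv[...,2]>75)&near).astype(np.uint8)
    m=cv2.morphologyEx(m,cv2.MORPH_OPEN,np.ones((7,7),np.uint8))
    cs=cv2.findContours(m,cv2.RETR_EXTERNAL,cv2.CHAIN_APPROX_NONE)[0]
    q=max(cs,key=cv2.contourArea)[:,0]; X=ray(w,q,ztop)[:,:2]
    f=least_squares(lambda p:np.hypot(*(X-p[:2]).T)-p[2],[*C0,.1],loss="soft_l1",f_scale=.001)
    C=f.x[:2]; r=np.linalg.norm(P-C,axis=2)
    dark=(hsv[...,2]<60)&(r>.080)&(r<.097)
    n,l,st,ce=cv2.connectedComponentsWithStats(dark.astype(np.uint8))
    notch=[(st[i,4],np.degrees(ang(P[l==i]-C)).mean().round(2)) for i in range(1,n) if st[i,4]>12]
    Pk=ray(w,np.c_[uu.ravel(),vv.ravel()],zkey)[:,:2].reshape(384,512,2); rk=np.linalg.norm(Pk-C,axis=2)
    km=(hsv[...,1]<50)&(hsv[...,2]>70)&(rk>.106)&(rk<.122)
    n,l,st,ce=cv2.connectedComponentsWithStats(km.astype(np.uint8))
    key=[(st[i,4],ce[i].round(1),np.degrees(ang(Pk[l==i]-C)).mean().round(2)) for i in range(1,n) if st[i,4]>5]
    return f.x,notch,key
E
python3 - <<'E'
from see import *
import pickle
d=pickle.load(open("first.pkl","rb"))
C=np.array([.5456,-.024])
print(measure(d["top"],C)); print(measure(pickle.load(open("w1.pkl","rb")),C))
w=look("w2",C+[.08,0]); print(measure(w,C),bot.current_clock())
E
```

```text
(array([ 0.54708818, -0.022879  ,  0.10002788]), [(np.int32(28), np.float64(-5.46))], [(np.int32(13), array([302.6, 168.2]), np.float64(-70.14))])
(array([ 0.54906921, -0.02033115,  0.099474  ]), [(np.int32(264), np.float64(-5.46))], [(np.int32(74), array([334.2,  53.3]), np.float64(-68.96))])
(array([ 0.54984539, -0.02037969,  0.09941585]), [(np.int32(228), np.float64(-5.33))], [(np.int32(62), array([329.1, 115.7]), np.float64(-68.24))]) 4.6
```

View pics/w2.png

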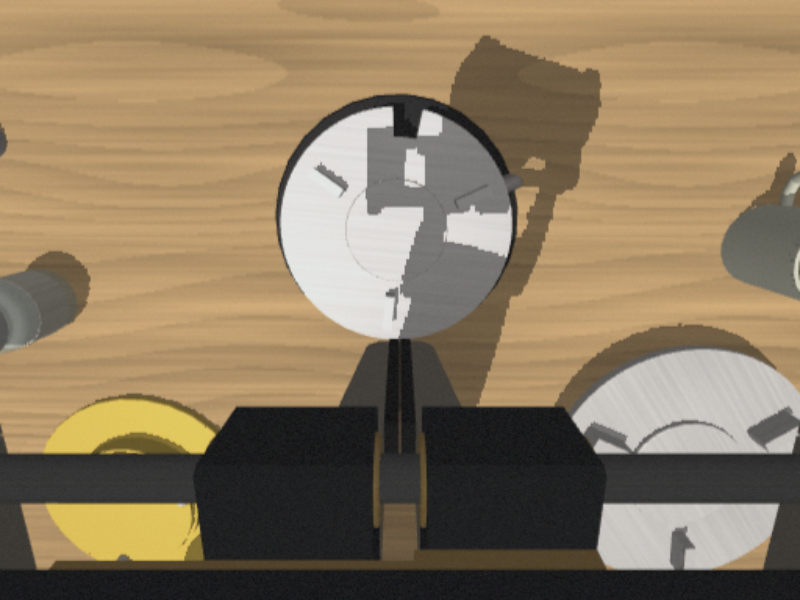

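```bash
cat >> see.py <<'E'
def pose(C,th,z,r=.07):
    t=np.radians(th); return [C[0]+r*np.cos(t),C[1]+r*np.sin(t),z],down(t-np.pi)
def arc(C,t0,t1,z=.067,v=.06):
    n=int(np.ceil(abs(t1-t0)/8))
    for th in np.linspace(t0,t1,n+1)[1:]:
        p,r=pose(C,th,z); bot.line_to(p,r,max_speed=v)
E
python3 - <<'E'
from see import *
C=np.array([.549,-.021]); t0=197
p,r=pose(C,t0,.13); bot.goto(p,r); f0=bot.current_contact_force()
bot.line_to(pose(C,t0,.067)[0],max_speed=.1); print("down",bot.current_contact_force()-f0,bot.current_clock())
for t in (190,182): arc(C,t0,t); print(t,(bot.current_contact_force()-f0).round(1)); t0=t
arc(C,182,134); print((bot.current_contact_force()-f0).round(1))
p,r=pose(C,138,.067); bot.line_to(p,r,max_speed=.06); bot.line_to(pose(C,138,.13)[0],max_speed=.2)
w=look("w3",C+[.08,0]); print(measure(w,C),bot.current_clock())
E
```

```text
down [-0.7907364  -0.61264805  0.09685823] 7.0667
190 [-1.1  0.5 -0.2]
182 [-0.8 -0.1 -0.5]
[-1.5  0.4 -0.5]
(array([ 0.5503838 , -0.01881517,  0.09934698]), [(np.int32(172), np.float64(-57.44))], [(np.int32(76), array([331.9, 117.3]), np.float64(-68.6))]) 11.3
```

View pics/w3.png

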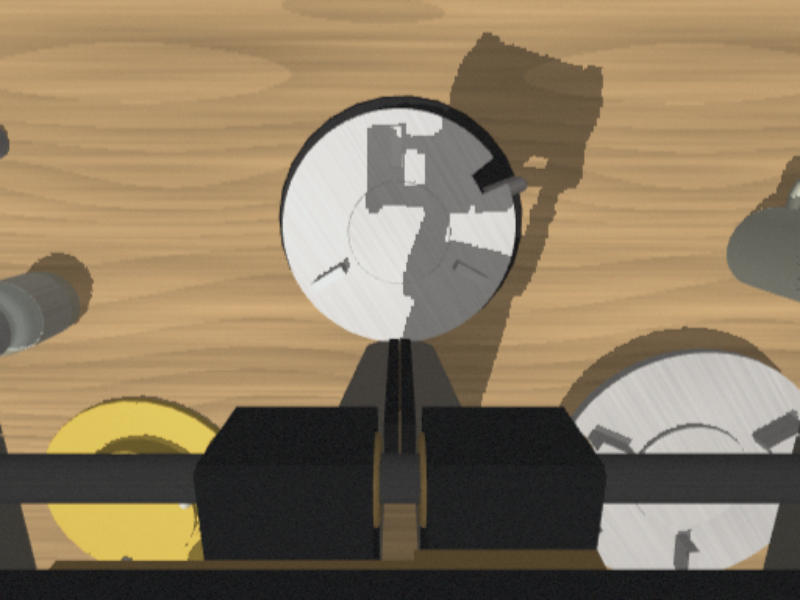

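```bash
cat >> see.py <<'E'
def polar(w,C,z,a0=-95,a1=-35,r0=.065,r1=.125):
    # columns angle (10 px/deg... 0.15deg/px), rows radius (0.2mm/px)
    A,Rr=np.meshgrid(np.radians(np.arange(a0,a1,.15)),np.arange(r1,r0,-.0003))
    X=np.c_[(C[0]+Rr*np.cos(A)).ravel(),(C[1]+Rr*np.sin(A)).ravel(),np.full(A.size,z)]
    uv=proj(w,X).astype(np.float32).reshape(*A.shape,2)
    return cv2.remap(w["pixels"],uv[...,0],uv[...,1],cv2.INTER_LINEAR)
def keylook(name,C,k=-68.3):
    t=np.radians(k); K=C+.095*np.array([np.cos(t),np.sin(t)])
    bot.goto([K[0]-.073,K[1],.2],down(-np.pi/2)); bot.hold(.2); w=bot.read_camera("wrist")
    import pickle; pickle.dump(w,open(name+".pkl","wb"))
    im=np.vstack([cv2.resize(polar(w,C,z),None,fx=2,fy=1.4) for z in(.06,.049)])
    for d in range(0,60,5): cv2.line(im,(int(d/.15*2),0),(int(d/.15*2),6 if d%10 else 14),(0,0,255),1)
    cv2.imwrite(f"pics/{name}.png",im); return w
E
python3 - <<'E'
from see import *
C=np.array([.5495,-.020])
w=keylook("k1",C); print(-w["R"].T@w["t"],bot.current_clock())
E
```

```text
[ 0.58579645 -0.1070779   0.37137698] 12.125
```

View pics/k1.png

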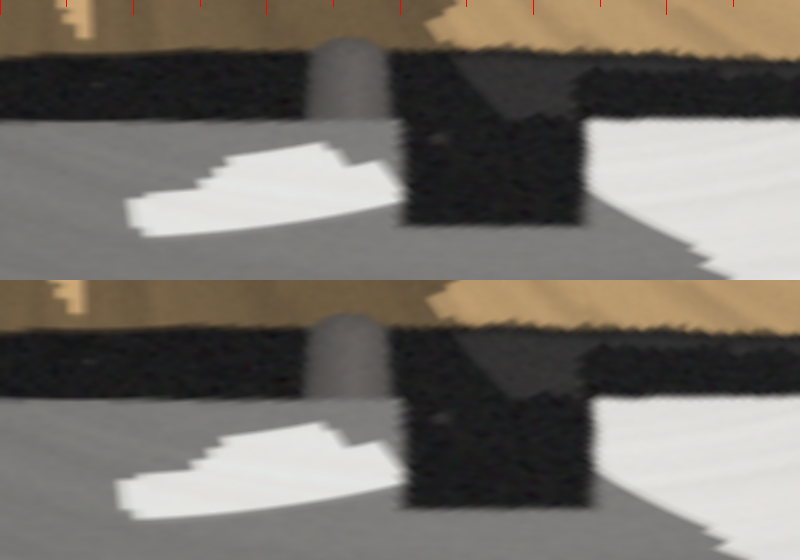

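The notch centre is at column 492, which is -58.1°. The pin centre is at column 347, which is -68.9°. The plate needs another 10.9° clockwise.

```bash
python3 - <<'E'
from see import *
C=np.array([.549,-.021])
p,r=pose(C,139,.13); bot.goto(p,r); bot.line_to(pose(C,139,.067)[0],max_speed=.1)
arc(C,139,123.1,v=.05); bot.hold(.2)
p,r=pose(C,127,.067); bot.line_to(p,r,max_speed=.06); bot.line_to(pose(C,127,.13)[0],max_speed=.2)
keylook("k2",np.array([.5495,-.020])); print(bot.current_clock())
E
```

```text
16.1
```

View pics/k2.png

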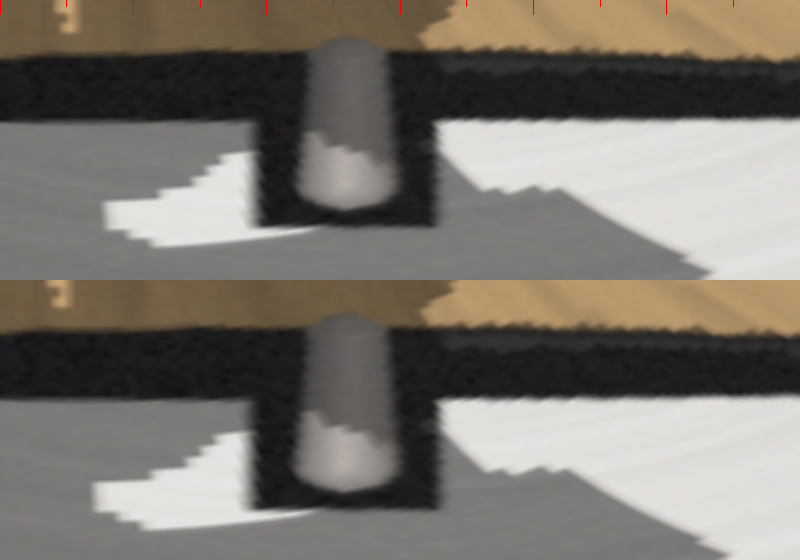

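The notch (258–436, centre 347) is centred on the pin (305–390, centre 347), so I'll press next.

```bash
python3 - <<'E'
from see import *
C=np.array([.5495,-.0205])
bot.goto([*C,.12],down(-np.pi/2)); bot.hold(.2); f0=bot.current_contact_force()
bot.line_to([*C,.069],max_speed=.08)
z=.069
while z>.0495:
    z-=.001; bot.line_to([*C,z],max_speed=.02); f=bot.current_contact_force()-f0
    print(round(z,4),bot.current_ee_pos()[2].round(4),f.round(1))
    if z<.0555 and f[2]>18 or f[2]>30: break
bot.hold(.3); print(bot.current_ee_pos(),bot.current_contact_force()-f0)
bot.line_to([*C,.12],max_speed=.1)
print((bot.current_contact_force()-f0).round(1))
w=keylook("k3",np.array([.5495,-.020])); print(bot.current_clock())
for n in("top","side"):
    import pickle; c=bot.read_camera(n); pickle.dump(c,open(n+"3.pkl","wb"))
E
```

```text
0.068 0.0685 [ 0.3 -0.3 -0.5]
0.067 0.067 [-0.3  0.1 -1. ]
0.066 0.0659 [ 0.6  0.1 -0. ]
0.065 0.0652 [-0.4  0.3  0.7]
0.064 0.0645 [-1.9  0.3  5.5]
0.063 0.0635 [-1.7 -1.1  5.1]
0.062 0.0626 [-1.4 -0.2  5.5]
0.061 0.0615 [-1.3 -0.4  6.4]
0.06 0.0605 [-1.2  0.2  6.2]
0.059 0.0595 [-1.8  0.3  4.8]
0.058 0.0585 [-1.   0.2  5.3]
0.057 0.0575 [-1.6 -0.3  5.5]
0.056 0.0565 [-2.4  0.1  5.2]
0.055 0.0555 [-1.3 -0.3  5.6]
0.054 0.0545 [-1.1  0.7  5.5]
0.053 0.0535 [-2.5 -0.2  5.5]
0.052 0.0531 [-4.1  1.4  9.1]
0.051 0.053 [-6.6  1.5 15.3]
0.05 0.0529 [-10.    1.4  21.3]
[ 0.54999224 -0.02059874  0.05292997] [-8.85963721  2.72054039 21.98908106]
[0.  0.2 0.6]
24.3667
```

The boss top went from 65 mm to a hard stop at 53 mm, which is the full 12 mm. I'll check that by eye before handing in.

```bash
python3 - <<'E'
from see import *
import pickle
z=lambda i:cv2.resize(i,(400,300),interpolation=cv2.INTER_CUBIC)
w=pickle.load(open("k3.pkl","rb"));t=pickle.load(open("top3.pkl","rb"));s=pickle.load(open("side3.pkl","rb"))
cv2.imwrite("pics/f.png",np.vstack([np.hstack([z(w["pixels"]),z(polar(w,[.5495,-.02],.048))]),np.hstack([z(t["pixels"]),z(s["pixels"][145:235,195:315])])]))
C=[.549,-.021]
for h in(.06,.048): print(h,measure(w,C,h)[0],measure(t,C,h)[0])
E
```

```text
0.06 [ 0.55144118 -0.02264995  0.09547566] [ 0.54089051 -0.0132057   0.09364562]
0.048 [ 0.55013575 -0.01937402  0.09921141] [ 0.54274841 -0.0134042   0.09456345]
```

View pics/f.png

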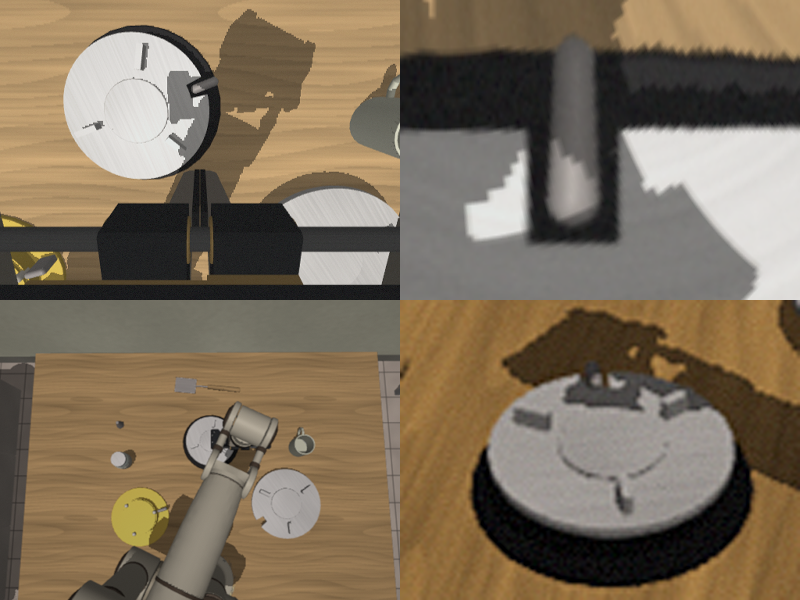

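The pin stands in the notch and the plate sits level. The disc's radius only fits (99.2 mm) when its top is taken at 48 mm. Nothing else has moved. I'll move the hand clear and hand in.

```bash
python3 - <<'E'
from see import *
bot.line_to([.42,-.05,.32]); bot.hold(.3); print(bot.current_clock()); bot.job_done()
E
```

```text
25.9917
the job is handed in; nothing more can be done
```

The top plate is fitted: fully home, the pin in the notch, and the hand clear. I handed it in at 26.0 s of the 54 s allowed. No verdict comes back, so this rests on my own checks.

**What I did:** With the gripper shut, I pushed the back fin clockwise about 64° in two pushes, checking with the wrist camera after each. I then pressed the middle of the boss down to the stop and lifted away.

**Last checks:**
- **Before pressing:** the notch and pin centres matched to within about 0.1° (0.04 rad, about 2.3°, is allowed).
- **Pressing:** the collar gave way at about 5–6 N, slightly under the 6–9 N stated. The fingertips stopped hard at 53 mm above the work surface, 12 mm down from where the boss started, and the push peaked at about 22 N.
- **After pressing:** the disc's measured radius was 99.2 mm with its top taken at 48 mm, but only 95.5 mm at 60 mm, so the plate is down. The pictures show the pin in the notch and the plate looking level. I saw no movement of the jar, mug, nozzle or spatula, though I did not measure their positions.

**Disagreements:**
- The overhead camera put the turntable centre 2–3 mm from where the wrist camera did, so I used the wrist camera for all moves.
- The final overhead measurement was unusable because the arm covered part of the plate.

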